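Slide the setting plate under the dial bridge and zero the dial

ROBOT

A 7-joint arm with a two-finger parallel gripper is mounted at the origin on the work surface. World frame = base frame: x ahead of the robot, y to its left, z up, the work surface at z = 0. Lengths are in m, angles in rad, forces in N, time in s.
With the tool pointing down it reaches from about 0.4 to 0.85 m from the base axis. Payload 6.9 kg.
Tool frame: the origin (TCP) lies between the finger pads; the fingertips stand 22 mm ahead of it and the grasp point (between the pads) lies 3 mm ahead of it (ctrl.tcp_to_tips is the distance from the TCP to the fingertips, in m); z points along the fingers, y is the line along which they close (so a half turn about z gives the same grasp; the last joint's range is limited). The gripper opens to 85 mm and grips with 20 to 120 N. Pads are 22 mm wide; open, the fingers measure 114 mm over their backs; the gripper's body (76 mm by 85 mm) begins 54 mm behind the grasp point. The pads swing forward as they close: fully open they stand 13 mm farther back than shut.
Start: joints at [-1.004, 0.507, -0.238, 1.5, 0.126, 1.149, -0.155], TCP at [0.278, 0.56, 0.221] pointing down, gripper open.
Joint ranges: [-3.08, 3.08], [-0.24, 2.05], [-1.43, 1.35], [0, 2.5], [-1.52, 4.66], [0.17, 1.96], [-2.89, 2.89]. Speed limits (rad/s): [2.39, 2.39, 3.14, 3.14, 3.14, 3.14, 3.14].

INTERFACE

Orientations are given as a 3x3 rotation matrix whose columns are the frame's x, y, z axes.
In Python, from bench import ctrl gives the robot as it stands. The module is installed in compiled form; this text tells all that it offers.
- The arm moves only by the shell command python3 -m creep 'ROWS' [OPENING] [FORCE]. ROWS is a JSON object of lists of equal length, an entry for each row: "linear": the shift along the tool's x, y, z in cm, a list of three; "yaw": the turn about the tool's z in degrees. In form: {"linear": [[dx, dy, dz], ...], "yaw": [yaw, ...]}. A call has 1 to 5 rows; each row is the pose to reach, as a shift and turn from the pose commanded when the call began, along the tool's axes at that moment; what a row does not reach only later rows make up. A row lasts 1/10 s, in which the tool goes at most 50 mm and 8.59 degrees, less where a joint would pass 70% of its speed; a pose out of reach is approached as far as the arm can. A call with a gripper value outside its range is refused whole. OPENING is the finger opening in cm, from 0 to 8.54, set as the call begins (- or left out, the last holds). The fingers move at their own pace and stop on an object; FORCE is the grip in N (left out, the last holds). Time passes only in rows, so rows that repeat a pose let the fingers close. It gives the time, the measured TCP pose, the force, the opening and the grip force at its end, in the units of the state.
- ctrl.observe(): the state, without advancing time (a new reading comes with each control period).
- ctrl.grab_frame(name): name is "side" or "top" or "wrist"; returns a dict with "color" (400x640x3 uint8, red, green, blue), "vfov" (degrees; the focal length in pixels is half the picture's height over the tangent of half this angle, whatever the lens; pixels are square), "cx", "cy" (the principal point, pixels), "rvec" (rotation vector, rad) and "tvec" (3), from world to camera coordinates, as OpenCV has them; the wrist camera has in their place "T_tool_cam" (4x4, takes a point from camera to tool coordinates, whose origin is the TCP and whose axes are the flange's). Camera axes: x right, y down, z forward; pixel columns grow to the right and rows downward; lengths in m; the calibration is good to about 2 mm. A picture is of the moment at which its call begins: read the wrist's pose just before it. There is no depth.
- ctrl.hand_in(): hands the job in; it is judged then, once.
The state is a dict: "t": time; "qpos": joint angles; "qvel": joint speeds; "joint_torque": joint torques, N m; "tool_pos": TCP position; "tcp_rot": TCP orientation; "force": force on the tool from outside, world axes, zero at the start; "wrist_torque": the same for the moment, N m; "width": finger opening in m; "gripper_force": force on a finger pad.
Only numpy, scipy, OpenCV 4.12 (cv2) and the standard library are available. Lean on these libraries where they do the work, as an engineer would, in place of code of your own. Each camera call takes 0.05 s, during which the arm holds its last target. There are 200 camera calls.

TASK

Push the flat brass-coloured setting plate along the bench, under the red bridge of the dial checker and on until its front end rests against the end stop behind the bridge; keep it flat on the bench all the way, never tipping or lifting it. Only when it is fully home, press the blue zero button on the checker fully down with a fingertip and let it go. Nothing is to be picked up, and leave the weights, cup and other things around it where they stand.

Things in the scene. Friction and masses are not known exactly. Their poses are not given: they have to be found in the camera images.
- bridge: Red dial bridge, fixed. Origin on the bench midway under the crossbar; +x is the sliding direction (roughly from robot's left to right), entrance on the -x side, z up. Crossbar 40 (x) x 112 (y) mm, underside 15, top 37 mm above the bench; dark legs with inner faces at y = +-30 mm. Dial 58 mm across on top at x = +8, y = +12 mm, reaching 115 mm high.
- mouth (a point): Entrance of the bridge, on the bench on the centre line, at x = -36 mm in the bridge frame. Here the flared lips of the legs, 15 mm high, stand about 78 mm apart, narrowing to 60 mm. Before it is open bench.
- stop (a point): Middle of the end stop's face at bench level, at x = +70 mm in the bridge frame. The stop is a dark block 20 mm high; two dark rails 8 mm high, 60 mm apart, run from the legs to it.
- plate: Setting plate: loose flat bar 160 (x) x 50 (y) x 12 (z) mm, brass-coloured, about 0.27 kg, flat on the bench before the mouth, off line and askew. Origin at the centre of its underside; +x is the front end (towards the bridge), a blue stripe marks the rear. Home: along the bridge's x axis, centre at x = -10 mm in the bridge frame, its rear 70 mm sticking out before the crossbar.
- zero (a joint): Travel of the blue zero button in m: 0 up, about 0.006 fully down. It is a spring button that takes about 5 N to push fully down and comes up again when let go; past 0.004 it counts as pressed.
- zero_top (a point): Centre of the top of the blue zero button (28 mm across), pressed straight down. It sits on a white box 50 x 50 x 40 mm at the bridge's -y side, centre x = +5, y = -81 mm in the bridge frame.
- weight_a: Bystander: black round weight 56 mm across, 40 mm high with its knob, origin under its centre.
- weight_b: Bystander: steel round weight 48 mm across, 46 mm high with its knob, origin under its centre.
- cup: Bystander: small open steel cup 64 mm across, 40 mm high, origin under its centre.
- adapter: Bystander: copper-coloured gauge adapter 34 mm across, 34 mm high, origin under its centre.
- oil: Bystander: closed amber oil bottle 50 mm across, 110 mm high, origin under its centre.
- wrench: Bystander: steel wrench about 160 mm long lying along its x axis on the bench.
Mind the look-alikes: they are no part of the job. Several things have the shape of the plate; the one meant has the colours described above.

How it is judged:
On the way, in this order (a step that is already met when the one before it is completed fails the run):
1. the plate lies flat under the bridge, its front end against the stop (x of plate in the frame of bridge between -0.014 and -0.005 m and y of plate in the frame of bridge between -0.008 and 0.008 m and angle between the x axis of plate and the x axis of bridge, either way round below 0.1 rad and angle between plate's own z axis and vertical below 0.04 rad and height (world z) of plate below 0.003 m), for 0.2 s.
2. the zero button is pressed down with the plate home (all of step 1 and value of joint zero above 0.004 m), for 0.05 s.
3. the zero button is let go, the plate still home (all of step 1 and value of joint zero below 0.0015 m), for 0.1 s.
At the end, for the whole second after the job is handed in: The plate lies flat and at rest under the bridge, its front end within 4 mm of the end stop, within 8 mm of the bridge's centre line and 0.1 rad of its direction, and the zero button, pressed past 4 mm after that, is up again (all of step 3 and linear speed of plate below 0.01 m/s); the robot touches nothing.
It fails at once if the plate is tipped by more than 0.1 rad or lifted more than 7 mm off the bench (angle between plate's own z axis and vertical above 0.1 rad or height (world z) of plate above 0.007 m).
It fails at once if the zero button is pressed before the plate is home (value of joint zero above 0.004 m and x of plate in the frame of bridge below -0.016 m).
It fails at once if a bystander is moved more than 20 mm or lifted (distance of any of weight_a, weight_b, cup, adapter, oil, wrench from where it was at the start of the episode above 0.02 m or height (world z) of any of weight_a, weight_b, cup, adapter, oil, wrench above 0.015 m).
It also fails if it takes over 72 s, if anything falls off the work surface, if the arm or the gripper's body presses on something with over 40 N, if the wrist force passes 120 N, or if a joint passes its speed limit or range.

## Working session

There is one attempt and no reset: what is moved stays moved. The work goes in short steps, Python scripts to look and compute and a shell command to move; the robot and the scene stay as the last step left them, time stands still between calls to the robot, and variables do not carry over. Pictures are saved under pics/ and viewed, at most 10 in all, crops included, and the job is handed in when it is done.

```bash
mkdir -p pics; python3 - <<'E'
from bench import ctrl
import cv2,numpy as np
s=ctrl.observe();print(s['t'],s['tool_pos'],s['tcp_rot'],s['force'],s['width'],ctrl.tcp_to_tips)
for n in('top','side'):
    f=ctrl.grab_frame(n);print(n,f['vfov'],f['cx'],f['cy'],f['rvec'],f['tvec'],f.keys())
    cv2.imwrite(f'pics/{n}0.png',f['color'][:,:,::-1])
E
```

```text
0.0 [0.27778889 0.55928612 0.22042792] [[-8.95694436e-01  4.44669474e-01 -7.32373040e-04]
 [ 4.44670071e-01  8.95692937e-01 -1.64053502e-03]
 [-7.35144850e-05 -1.79508246e-03 -9.99998386e-01]] [-0.19395666 -0.35690278  0.78971941] 0.0852643982121671 0.022
top 51.48115529557128 311.2590779417641 201.52248562103244 [ 2.18758596 -2.20261561  0.05133332] [0.03046353 0.57251668 1.25015158] dict_keys(['color', 'vfov', 'cx', 'cy', 'rvec', 'tvec'])
side 44.76986079730272 326.42188824685735 197.6406015317643 [ 2.12201626 -0.33631089  0.19576779] [-0.51784055  0.15764138  1.35400889] dict_keys(['color', 'vfov', 'cx', 'cy', 'rvec', 'tvec'])
```

View pics/top0.png

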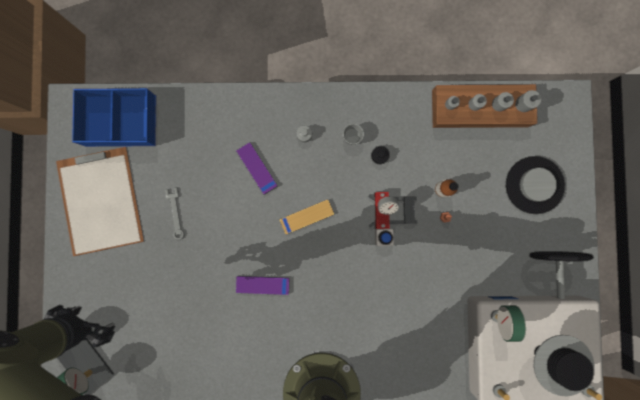

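View pics/side0.png

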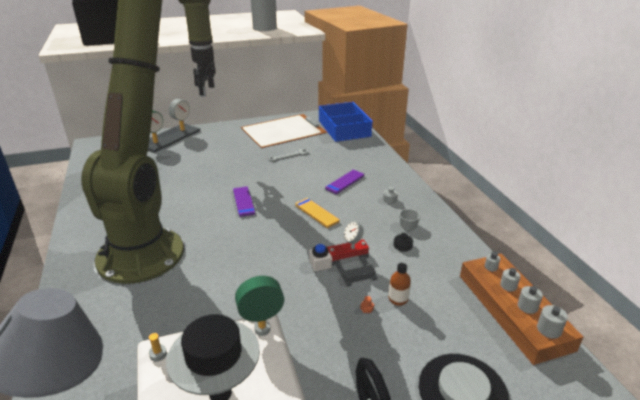

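The top view shows the brass plate at about (308,217) with its blue stripe at the left end (285,225). The red bridge is at (384,210), the blue button at (386,238) and the stop at about (410,210). The purple bars are look-alikes. In the side view the plate is at (317,213) and the button at (320,250).

```bash
cat > h.py <<'E'
from bench import ctrl
import cv2,numpy as np
def K(f):
    F=f['color'].shape[0]/2/np.tan(np.radians(f['vfov'])/2); return np.array([[F,0,f['cx']],[0,F,f['cy']],[0,0,1]])
def ext(f,s=None):
    if 'rvec' in f: return cv2.Rodrigues(np.array(f['rvec']))[0],np.array(f['tvec']).reshape(3)
    T=np.eye(4);T[:3,:3]=s['tcp_rot'];T[:3,3]=s['tool_pos'];M=np.linalg.inv(T@f['T_tool_cam']);return M[:3,:3],M[:3,3]
def w(f,px,z,s=None):
    R,t=ext(f,s);px=np.atleast_2d(px).astype(float)
    d=np.c_[px,np.ones(len(px))]@np.linalg.inv(K(f)).T@R; c=-R.T@t
    return c+d*((z-c[2])/d[:,2])[:,None]
def proj(f,P,s=None):
    R,t=ext(f,s);p=(np.atleast_2d(P)@R.T+t)@K(f).T;return p[:,:2]/p[:,2:]
def blob(f,lo,hi,roi):
    h=cv2.cvtColor(f['color'],cv2.COLOR_RGB2HSV);m=cv2.inRange(h,lo,hi);k=np.zeros_like(m);x0,y0,x1,y1=roi;k[y0:y1,x0:x1]=255
    m&=k;n,l,st,c=cv2.connectedComponentsWithStats(m);i=1+np.argmax(st[1:,4]);ys,xs=np.where(l==i)
    return np.c_[xs,ys],c[i],st[i,4]
E
python3 - <<'E'
from h import *
f=ctrl.grab_frame('top')
for n,lo,hi,roi,z in(('brass',(12,90,90),(30,255,255),(270,190,345,240),.012),('red',(0,120,50),(8,255,255),(365,180,400,235),.037),('redh',(172,120,50),(180,255,255),(365,180,400,235),.037),('but',(100,120,40),(125,255,255),(370,225,400,250),.048),('stripe',(100,100,40),(130,255,255),(275,210,295,240),.012)):
    try:
        p,c,a=blob(f,lo,hi,roi);W=w(f,p,z)[:,:2].astype(np.float32);print(n,a,c,w(f,c,z)[0],cv2.minAreaRect(W))
    except Exception as e:print(n,e)
c=f['color'][160:270,250:450,::-1];cv2.imwrite('pics/crop.png',cv2.resize(c,None,fx=4,fy=4,interpolation=cv2.INTER_CUBIC))
print(ctrl.grab_frame('wrist')['T_tool_cam'])
E
```

```text
brass 749 [309.64753004 215.15487316] [0.53124857 0.03174269 0.012     ] ((0.5313143730163574, 0.03143564611673355), (0.050369031727313995, 0.138764888048172), 22.240997314453125)
red 276 [380.57608696 212.17391304] [ 0.53828998 -0.18039054  0.037     ] ((0.5450870394706726, -0.18422602117061615), (0.10788289457559586, 0.039932120591402054), 0.8198249340057373)
redh attempt to get argmax of an empty sequence
but 84 [385.58333333 237.41666667] [ 0.46342783 -0.19223817  0.048     ] ((0.46319106221199036, -0.19200435280799866), (0.02666282095015049, 0.02648874931037426), 89.61595916748047)
stripe 31 [286.32258065 224.83870968] [0.50225587 0.10296706 0.012     ] ((0.5022532939910889, 0.10285523533821106), (0.04078423231840134, 0.006392904091626406), 22.982866287231445)
[[ 1.49254720e-03 -9.46398600e-01 -3.22997620e-01  8.39187118e-02]
 [ 9.99998822e-01  1.29644815e-03  8.22262186e-04  3.20560496e-04]
 [-3.59438116e-04 -3.22998467e-01  9.46399420e-01 -1.52649830e-01]
 [ 0.00000000e+00  0.00000000e+00  0.00000000e+00  1.00000000e+00]]
```

View pics/crop.png

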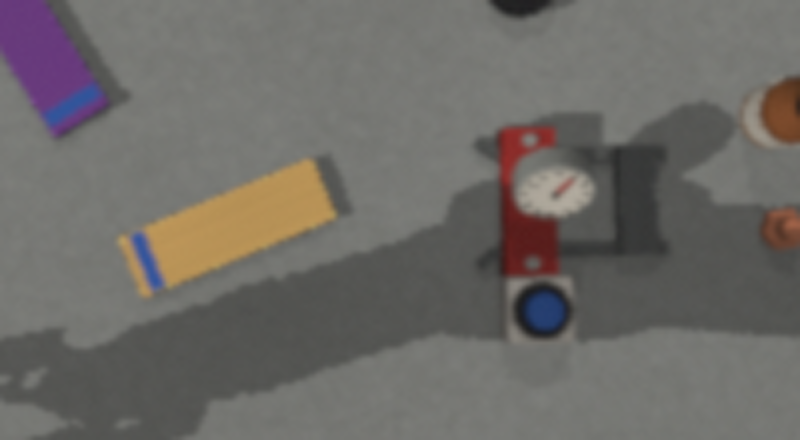

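The crop confirms the plate, with its stripe at the left and rear. It is aimed at the bridge about 22° askew. Bridge, rails and stop look nearly aligned with world -y. I'll move behind the plate's rear end for a wrist view.

```bash
cat >> h.py <<'E'
def delta(x,y,z,psi):
    # psi: heading (deg) from world -y toward +x; tool x = -u
    s=ctrl.observe();R=np.array(s['tcp_rot']);d=R.T@(np.array([x,y,z])-s['tool_pos'])*100
    p=np.radians(psi);tx=-np.array([np.sin(p),-np.cos(p),0]);v=R.T@tx
    print('t',round(s['t'],2),'pos',np.round(s['tool_pos'],4),'F',np.round(s['force'],1),'heading',round(float(np.degrees(np.arctan2(-R[0,0],R[1,0]))),2),'w',round(s['width'],4),'| linear cm',np.round(d,2),'yaw',round(float(np.degrees(np.arctan2(v[1],v[0]))),2))
E
python3 -m creep '{"linear":[[-5,-3.8,0],[-9,-7,0],[-13,-10,0],[-17,-13,0],[-19,-14,0]],"yaw":[0,0,0,0,0]}'
python3 -m creep '{"linear":[[-4,-3,0],[-8,-6,0],[-12,-9,0],[-16,-12,0],[-17.4,-13.4,0]],"yaw":[8,16,24,32,41]}' 1.8 20
python3 -m creep '{"linear":[[0,0,0],[0,0,0]],"yaw":[0,0]}'
python3 - <<'E'
from h import *
delta(.482,.152,.22,22.2)
s=ctrl.observe();f=ctrl.grab_frame('wrist');cv2.imwrite('pics/w1.png',f['color'][:,:,::-1]);print(f['vfov'],ctrl.tcp_to_tips)
E
```

```text
t: 0.7
tool_pos: [0.387, 0.3463, 0.2213]
tcp_rot: [[-0.895, 0.447, 0.0], [0.447, 0.895, -0.001], [-0.001, -0.001, -1.0]]
force: [1.5, 1.0, -0.3]
width: 0.0852
gripper_force: 0.0
t: 1.2
tool_pos: [0.4841, 0.147, 0.2214]
tcp_rot: [[-0.38, 0.925, 0.001], [0.925, 0.38, -0.002], [-0.002, 0.0, -1.0]]
force: [-0.4, 0.3, 0.1]
width: 0.0181
gripper_force: 0.0
t: 1.4
tool_pos: [0.4819, 0.1529, 0.2212]
tcp_rot: [[-0.393, 0.92, -0.0], [0.92, 0.393, 0.0], [0.001, -0.0, -1.0]]
force: [-0.4, 0.3, -0.1]
width: 0.018
gripper_force: 0.0
t 1.4 pos [0.4819 0.1529 0.2212] F [-0.4  0.3 -0.1] heading 23.12 w 0.018 | linear cm [-0.09 -0.02  0.12] yaw 0.92
70.73079988709966 0.022
```

View pics/w1.png

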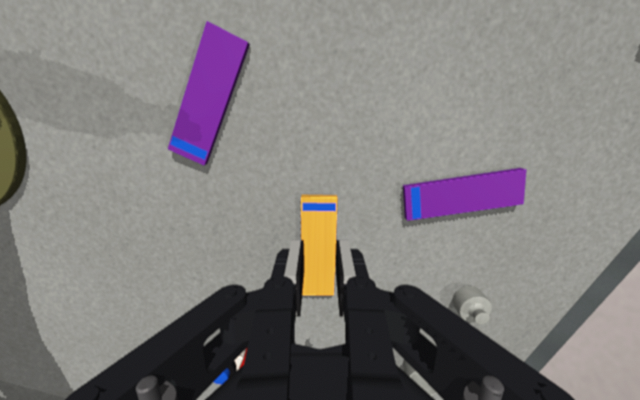

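The wrist view shows the plate with its rear end up: rear corners (302,197) and (337,197), front end near row 296. The gripper hides the bridge at the bottom left.

```bash
python3 - <<'E'
from h import *
s=ctrl.observe();f=ctrl.grab_frame('wrist')
h=cv2.cvtColor(f['color'],cv2.COLOR_RGB2HSV)
m=cv2.inRange(h,(10,120,80),(130,255,255));m[:190]=0;m[300:]=0;m[:,:290]=0;m[:,350:]=0
ys,xs=np.where(m>0);W=w(f,np.c_[xs,ys],.012,s)[:,:2].astype(np.float32)
r=cv2.minAreaRect(W);print('wrist',r);print(cv2.boxPoints(r))
t=ctrl.grab_frame('top')
p,c,a=blob(t,(12,90,90),(30,255,255),(270,190,345,240));p2,_,_=blob(t,(100,100,40),(130,255,255),(275,210,295,240))
hh=cv2.cvtColor(t['color'],cv2.COLOR_RGB2HSV);m=cv2.inRange(hh,(10,80,80),(130,255,255));m[:190]=0;m[240:]=0;m[:,:272]=0;m[:,345:]=0
ys,xs=np.where(m>0);r=cv2.minAreaRect(w(t,np.c_[xs,ys],.012)[:,:2].astype(np.float32));print('top',r,len(xs))
p,c,a=blob(t,(0,120,50),(8,255,255),(365,180,400,235))
rows=np.arange(194,227);e=np.array([[p[p[:,1]==y,0].min()-.5,y] for y in rows if (p[:,1]==y).any()]);E=w(t,e,.037)
k=np.polyfit(E[:,0],E[:,1],1);print('left red edge y at x=.545',np.polyval(k,.545),'angle deg',np.degrees(np.arctan(k[0])),'x range',w(t,[[380,p[:,1].min()-.5],[380,p[:,1].max()+.5]],.037)[:,0])
d=ctrl.grab_frame('side')
for n,F,roi in(('t',t,(370,225,400,250)),('s',d,(305,238,335,262))):
    p,c,a=blob(F,(100,120,40),(125,255,255),roi);print(n,a,c,[w(F,c,z)[0] for z in(.046,.05,.054)])
E
```

```text
wrist ((0.5271852612495422, 0.04408859834074974), (0.05033833160996437, 0.16366900503635406), 22.10292625427246)
[[ 0.47307378  0.11043859]
 [ 0.5346578  -0.04120228]
 [ 0.58129674 -0.0222614 ]
 [ 0.51971275  0.12937948]]
top ((0.5275166034698486, 0.04128020256757736), (0.05084143579006195, 0.16131089627742767), 22.203624725341797) 840
left red edge y at x=.545 -0.16414839021268177 angle deg 0.13884200843308775 x range [0.60021344 0.48962522]
t 89 [385.65168539 237.4494382 ] [array([ 0.46325367, -0.19278961,  0.046     ]), array([ 0.4634064 , -0.19208708,  0.05      ]), array([ 0.46355913, -0.19138455,  0.054     ])]
s 80 [319.85   248.1125] [array([ 0.46662041, -0.180586  ,  0.046     ]), array([ 0.46510053, -0.18534702,  0.05      ]), array([ 0.46358064, -0.19010804,  0.054     ])]
```

```bash

python3 -m creep '{"linear":[[0,0,5],[0,0,10],[0,0,14.5],[0,0,18],[0,0,19.6]],"yaw":[0.9,0.9,0.9,0.9,0.9]}'
python3 -m creep '{"linear":[[0,0,0],[0,0,0]],"yaw":[0,0]}' |head -2
python3 - <<'E'
from h import *
delta(.4971-.022*.378,.116+.022*.926,.025,22.2)
s=ctrl.observe();f=ctrl.grab_frame('wrist');cv2.imwrite('pics/w2.png',f['color'][:,:,::-1])
E
```

```text
t: 2.1
tool_pos: [0.48, 0.1532, 0.0222]
tcp_rot: [[-0.379, 0.925, -0.004], [0.925, 0.379, -0.001], [0.001, -0.004, -1.0]]
force: [0.6, -0.3, 0.0]
width: 0.0175
gripper_force: 0.0
t: 2.3
tool_pos: [0.4821, 0.1533, 0.0256]
t 2.3 pos [0.4821 0.1533 0.0256] F [0.  1.1 0.6] heading 22.2 w 0.018 | linear cm [-1.82 -0.02  0.06] yaw -0.0
```

View pics/w2.png

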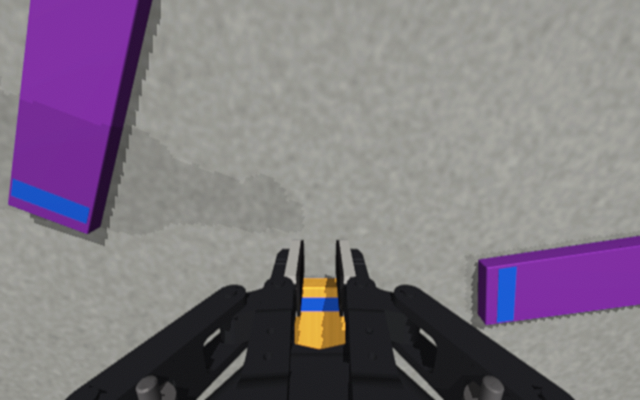

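The fingers straddle the plate's centre line just behind its rear end, with the stripe at (320,304). Next I'll approach to contact.

```bash

python3 -m creep '{"linear":[[-0.6,0,0],[-1.2,0,0],[-1.8,0,0],[-2.1,0,0],[-2.4,0,0]],"yaw":[0,0,0,0,0]}'
python3 -m creep '{"linear":[[-0.2,0,0],[-0.4,0,0],[-0.6,0,0],[-0.8,0,0],[-0.8,0,0]],"yaw":[0,0,0,0,0]}'
python3 - <<'E'
from h import *
delta(.4971,.116,.025,22.2)
t=ctrl.grab_frame('top')
hh=cv2.cvtColor(t['color'],cv2.COLOR_RGB2HSV);m=cv2.inRange(hh,(12,90,90),(30,255,255));m[:190]=0;m[240:]=0;m[:,:272]=0;m[:,345:]=0
ys,xs=np.where(m>0);r=cv2.minAreaRect(w(t,np.c_[xs,ys],.012)[:,:2].astype(np.float32));print('top',r,len(xs))
print(cv2.boxPoints(r))
E
```

```text
t: 2.85
tool_pos: [0.4914, 0.1297, 0.0255]
tcp_rot: [[-0.376, 0.927, 0.0], [0.927, 0.376, 0.0], [-0.0, 0.0, -1.0]]
force: [-0.3, 0.5, -0.6]
width: 0.018
gripper_force: 0.0
t: 3.35
tool_pos: [0.4942, 0.1226, 0.0252]
tcp_rot: [[-0.376, 0.927, -0.0], [0.927, 0.376, -0.0], [-0.0, -0.0, -1.0]]
force: [0.3, 0.7, -0.4]
width: 0.0178
gripper_force: 0.0
t 3.35 pos [0.4942 0.1226 0.0252] F [ 0.3  0.7 -0.4] heading 22.09 w 0.0178 | linear cm [-0.72  0.02  0.03] yaw -0.11
top ((0.5311553478240967, 0.03274395316839218), (0.05065963789820671, 0.1398673802614212), 22.203842163085938) 749
[[ 0.48127568  0.08791952]
 [ 0.534132   -0.04157603]
 [ 0.581035   -0.02243161]
 [ 0.5281787   0.10706393]]
```

```bash

python3 - <<'E'
from h import *
s=ctrl.observe();f=ctrl.grab_frame('wrist');print(proj(f,[[.4971,.116,.012]],s))
c=f['color'][220:400,200:440,::-1];cv2.imwrite('pics/w3.png',cv2.resize(c,None,fx=3,fy=3))
E
```

```text
[[319.73498049 246.45906493]]
```

View pics/w3.png

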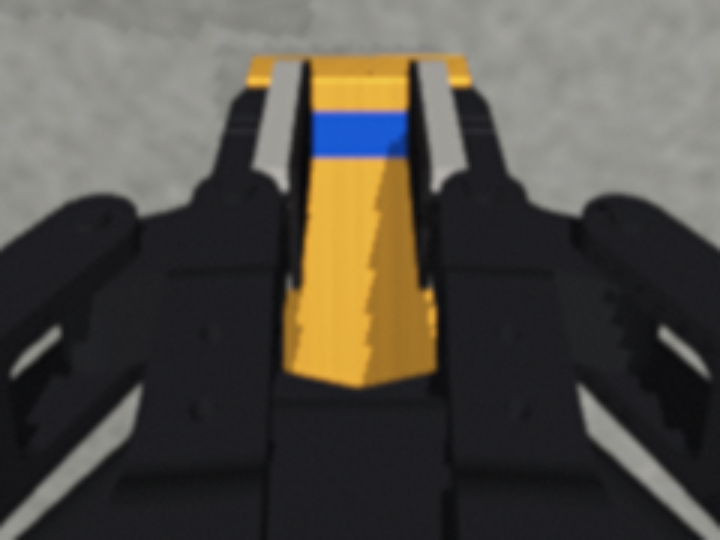

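The crop shows both fingertips over the plate, ending at about row 62 between the plate's rear top and bottom edges. They are higher than expected, so I'll work out their depth.

```bash

python3 - <<'E'
from h import *
s=ctrl.observe();f=ctrl.grab_frame('wrist');R=np.array(s['tcp_rot'])
for z in(.003,.008,.012,.016,.02,.025):
    print(z,[np.round((R.T@(w(f,[200+a/3,220+b/3],z,s)[0]-s['tool_pos']))*1000,1) for a,b in((290,62),(310,62),(265,175))])
q=[[.4971,.116,0],[.4971,.116,.012]];print((proj(f,q,s)-[200,220])*3)
E
```

```text
0.003 [array([ -7.8, -15.8,  22.3]), array([ -7.8, -11.2,  22.3]), array([-38.4, -22.6,  22.3])]
0.008 [array([ -5.2, -15.4,  17.3]), array([ -5.2, -10.9,  17.3]), array([-34.9, -22. ,  17.3])]
0.012 [array([ -3.1, -15. ,  13.3]), array([ -3.1, -10.6,  13.3]), array([-32.1, -21.5,  13.3])]
0.016 [array([ -1. , -14.7,   9.3]), array([ -1. , -10.4,   9.3]), array([-29.3, -21. ,   9.3])]
0.02 [array([  1.1, -14.3,   5.3]), array([  1.1, -10.1,   5.3]), array([-26.5, -20.4,   5.3])]
0.025 [array([  3.7, -13.8,   0.3]), array([ 3.7, -9.8,  0.3]), array([-23. , -19.8,   0.3])]
[[359.26942176  54.77649495]
 [359.33705518  79.90617259]]
```

```bash

python3 -m creep '{"linear":[[1,0,0],[2,0,0],[3,0,0],[3.5,0,0],[3.5,0,0]],"yaw":[0,0,0,0,0]}' | head -2
python3 -m creep '{"linear":[[0,0,0.1],[0,0,0.2],[0,0,0.3],[0,0,0.3]],"yaw":[0,0,0,0]}' | sed -n '2p;4p'
python3 - <<'E'
from h import *
f=ctrl.grab_frame('side');s=ctrl.observe();R=np.array(s['tcp_rot']);p=s['tool_pos']
q=proj(f,[p,p+R[:,2]*.022,p-R[:,2]*.014]);print(q,s['force'])
x,y=np.round(q[0]).astype(int)
c=f['color'][y-50:y+50,x-60:x+60,::-1];cv2.imwrite('pics/s1.png',cv2.resize(c,None,fx=6,fy=6,interpolation=cv2.INTER_CUBIC));print((q-[x-60,y-50])*6)
E
```

```text
t: 4.0
tool_pos: [0.4804, 0.1567, 0.0253]
tool_pos: [0.481, 0.1549, 0.0221]
force: [0.1, 0.1, 0.3]
[[293.06591034 191.80384331]
 [293.25337869 197.44104527]
 [292.94514955 188.17254785]] [-0.16666001 -0.31783422  0.31571342]
[[360.39546205 298.82305984]
 [361.52027216 332.64627163]
 [359.6708973  277.03528708]]
```

View pics/s1.png

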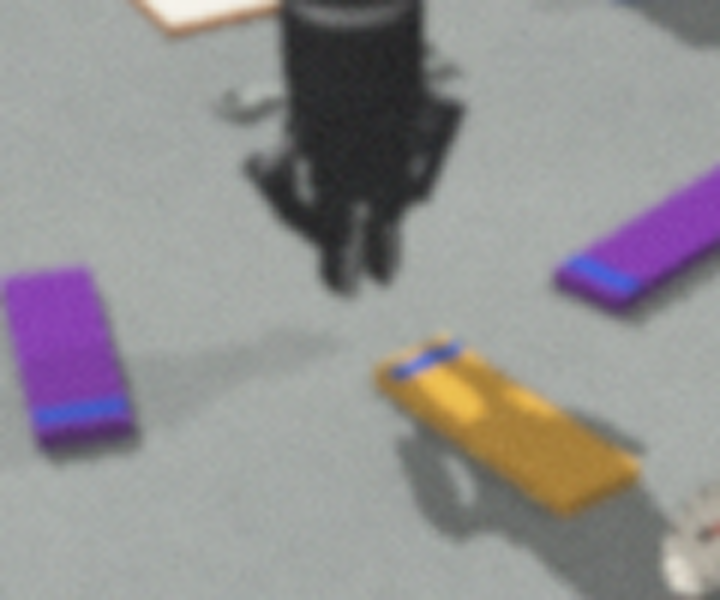

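The side crop shows the fingertips at about (345,290), well above the bench. The real tips are about 25–35 mm higher than the stated 22 mm offset implies. I'll probe downward with force checks.

```bash

python3 -m creep '{"linear":[[0,0,0.3],[0,0,0.6],[0,0,0.9],[0,0,1.2],[0,0,1.2]],"yaw":[0,0,0,0,0]}' | sed -n '2p;4p'
python3 -m creep '{"linear":[[0,0,0.2],[0,0,0.4],[0,0,0.4]],"yaw":[0,0,0]}' | sed -n '2p;4p'
python3 - <<'E'
from h import *
s=ctrl.observe();f=ctrl.grab_frame('wrist')
g=f['color'];np.set_printoptions(linewidth=200)
c=g[200:330,250:390,::-1];cv2.imwrite('pics/w4.png',cv2.resize(c,None,fx=4.5,fy=4.5,interpolation=cv2.INTER_CUBIC))
E
```

```text
tool_pos: [0.4807, 0.1552, 0.0098]
force: [-0.4, -0.3, 0.5]
tool_pos: [0.4809, 0.1553, 0.0061]
force: [-0.7, 0.5, -0.0]
```

View pics/w4.png

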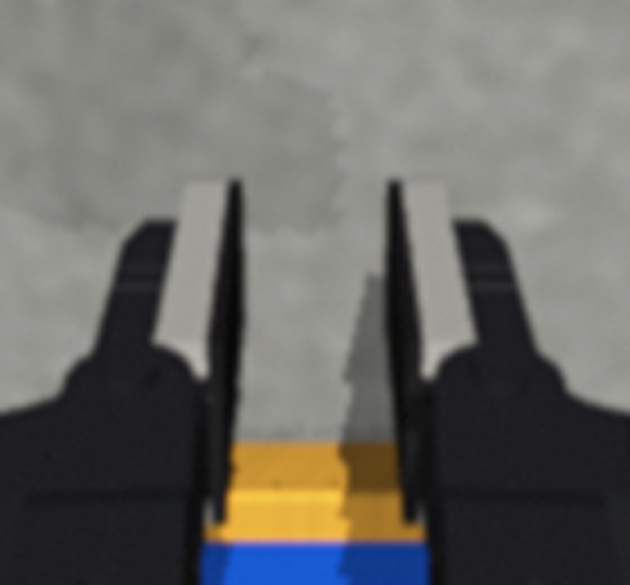

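The wrist crop shows both finger ends over bare bench, with the plate's rear at row 440. There is no contact yet at TCP z = 6 mm, so I'll keep going down carefully.

```bash

python3 -m creep '{"linear":[[0,0,0.2],[0,0,0.4],[0,0,0.6],[0,0,0.6]],"yaw":[0,0,0,0]}' | sed -n '2p;4p'
python3 -m creep '{"linear":[[0,0,0.1],[0,0,0.2],[0,0,0.3],[0,0,0.3]],"yaw":[0,0,0,0]}' | sed -n '2p;4p'
```

```text
tool_pos: [0.4808, 0.1552, -0.0]
force: [0.6, -0.2, -0.8]
tool_pos: [0.4809, 0.1552, -0.0028]
force: [-0.1, -0.0, 0.8]
```

```bash

python3 -m creep '{"linear":[[0,0,0.1],[0,0,0.2],[0,0,0.3],[0,0,0.3]],"yaw":[0,0,0,0]}' | sed -n '2p;4p'
python3 -m creep '{"linear":[[0,0,0.1],[0,0,0.2],[0,0,0.2]],"yaw":[0,0,0]}' | sed -n '2p;4p'
python3 - <<'E'
from h import *
s=ctrl.observe();f=ctrl.grab_frame('wrist')
# finger tip silhouettes: dark/edge rows at tip cols
print(proj(f,[[.4971,.116,0],[.4971,.116,.012]],s)); print(s['qpos'].round(3) if hasattr(s['qpos'],'round') else s['qpos'])
E
```

```text
tool_pos: [0.4809, 0.1553, -0.0059]
force: [0.2, 0.8, 0.2]
tool_pos: [0.4809, 0.1553, -0.0079]
force: [-0.1, 0.1, 0.6]
[[319.82070782 312.30328427]
 [319.84771087 326.74063458]]
[-0.367  0.639  0.009  2.07  -0.013  0.434  0.038]
```

```bash

python3 -m creep '{"linear":[[0,0,0.1],[0,0,0.2],[0,0,0.2]],"yaw":[0,0,0]}' | sed -n '2p;4p'
python3 -m creep '{"linear":[[0,0,0.1],[0,0,0.1]],"yaw":[0,0]}' | sed -n '2p;4p'
python3 -m creep '{"linear":[[0,0,0.1],[0,0,0.1]],"yaw":[0,0]}' | sed -n '2p;4p'
```

```text
tool_pos: [0.481, 0.1553, -0.0097]
force: [-0.4, -0.0, 1.9]
tool_pos: [0.4811, 0.1553, -0.0097]
force: [-3.0, -0.2, 13.3]
tool_pos: [0.4811, 0.1553, -0.0098]
force: [-5.2, -1.4, 26.2]
```

The bench is touched at TCP z = -9.7 mm. I'll raise the tips to about 4 mm, advance to contact (about 31 mm), then push along an arc of 232 mm radius.

```bash

python3 -m creep '{"linear":[[0,0,-0.6],[-0.8,0,-0.6],[-1.6,0,-0.6],[-2.4,0,-0.6],[-2.8,0,-0.6]],"yaw":[0,0,0,0,0]}' | sed -n '2p;4p'
python3 -m creep '{"linear":[[-0.1,0,0],[-0.2,0,0],[-0.3,0,0],[-0.4,0,0],[-0.5,0,0]],"yaw":[0,0,0,0,0]}' | sed -n '2p;4p'
cat >> h.py <<'E'
def plate():
    t=ctrl.grab_frame('top');hh=cv2.cvtColor(t['color'],cv2.COLOR_RGB2HSV);m=cv2.inRange(hh,(12,90,60),(30,255,255));m[:185]=0;m[245:]=0;m[:,:265]=0;m[:,400:]=0
    n,l,st,_=cv2.connectedComponentsWithStats(m);i=1+np.argmax(st[1:,4]);ys,xs=np.where(l==i)
    r=cv2.minAreaRect(w(t,np.c_[xs,ys],.012)[:,:2].astype(np.float32));b=cv2.boxPoints(r);print('plate blob',np.round(r[0],4),np.round(r[1],4),round(r[2],1),'front',np.round(b[np.argsort(b[:,1])[:2]].mean(0),4))
E
python3 -c "
from h import *
delta(.4971,.116,0,22.2);plate()"
```

```text
tool_pos: [0.4919, 0.1277, -0.0061]
force: [0.1, 0.2, -0.8]
tool_pos: [0.4932, 0.1252, -0.0057]
force: [-0.7, 2.3, -0.8]
t 8.55 pos [ 0.4932  0.1252 -0.0057] F [-0.7  2.3 -0.8] heading 22.15 w 0.0179 | linear cm [-1.    0.01 -0.57] yaw -0.05
plate blob [0.5308 0.0338] [0.0509 0.143 ] 22.1 front [ 0.5577 -0.0325]
```

Contact made: about 2.4 N with the TCP 10 mm behind the rear end. Now the first part of the arc.

```bash

python3 -m creep '{"linear":[[-0.61,0.23,0],[-1.23,0.44,0],[-1.85,0.64,0],[-2.48,0.82,0],[-3.11,0.99,0]],"yaw":[1.5,3,4.5,6,7.5]}' | sed -n '2p;4p'
python3 -c "
from h import *
delta(.5,.1,0,22.2);plate()"
```

```text
tool_pos: [0.5148, 0.099, -0.0057]
force: [-0.6, 1.2, 0.0]
t 9.1 pos [ 0.5148  0.099  -0.0057] F [-0.6  1.2  0. ] heading 14.45 w 0.0182 | linear cm [ 0.47 -1.4  -0.57] yaw -7.75
plate blob [ 0.5406 -0.0018] [0.0499 0.1329] 14.7 front [ 0.5575 -0.066 ]
```

```bash

python3 -m creep '{"linear":[[-0.61,0.23,0],[-1.23,0.44,0],[-1.85,0.64,0],[-2.48,0.82,0],[-3.11,0.99,0]],"yaw":[1.5,3,4.5,6,7.5]}' | sed -n '2p;4p'
python3 -c "
from h import *
delta(.5445,.09,0,0);plate()"
```

```text
tool_pos: [0.532, 0.0716, -0.0057]
force: [-0.9, 2.3, -0.0]
t 9.65 pos [ 0.532   0.0716 -0.0057] F [-0.9  2.3 -0. ] heading 6.98 w 0.0178 | linear cm [ 1.68  1.46 -0.57] yaw 6.98
plate blob [ 0.5454 -0.037 ] [0.0497 0.1231] 7.0 front [ 0.5529 -0.0981]
```

```bash

python3 -m creep '{"linear":[[-0.61,0.23,0],[-1.23,0.44,0],[-1.85,0.64,0],[-2.48,0.82,0],[-2.9,0.93,0]],"yaw":[1.5,3,4.5,6,7.0]}' | sed -n '2p;4p'
python3 -c "
from h import *
delta(.5445,-.084,0,0);plate()"
```

```text
tool_pos: [0.5448, 0.0436, -0.0057]
force: [0.3, 2.0, 1.3]
t 10.2 pos [ 0.5448  0.0436 -0.0057] F [0.3 2.  1.3] heading -0.04 w 0.0181 | linear cm [-12.76  -0.02  -0.57] yaw -0.04
plate blob [ 0.5448 -0.0701] [0.1099 0.0458] 89.6 front [ 0.5444 -0.1251]
```

```bash

python3 -m creep '{"linear":[[-0.8,0,0],[-1.6,0,0],[-2.4,0,0],[-3.2,0,0],[-4,0,0]],"yaw":[0,0,0,0,0]}' | sed -n '2p;4p'
python3 -m creep '{"linear":[[-0.8,0,0],[-1.6,0,0],[-2.4,0,0],[-3.2,0,0],[-4,0,0]],"yaw":[0,0,0,0,0]}' | sed -n '2p;4p'
python3 -m creep '{"linear":[[-0.8,0,0],[-1.6,0,0],[-2.4,0,0],[-3.2,0,0],[-3.6,0,0]],"yaw":[0,0,0,0,0]}' | sed -n '2p;4p'
python3 -c "
from h import *
delta(.5445,-.084,0,0);plate()"
```

```text
tool_pos: [0.5444, 0.0034, -0.0058]
force: [-0.8, 2.4, 0.4]
tool_pos: [0.5446, -0.0363, -0.0057]
force: [-0.7, 1.9, 0.3]
tool_pos: [0.5446, -0.0729, -0.0057]
force: [-0.3, 2.6, 0.7]
t 11.75 pos [ 0.5446 -0.0729 -0.0057] F [-0.3  2.6  0.7] heading 0.04 w 0.0178 | linear cm [-1.11 -0.02 -0.57] yaw 0.04
plate blob [ 0.5437 -0.2255] [0.0304 0.046 ] 89.0 front [ 0.5435 -0.2407]
```

Through the bridge without resistance and about 11 mm short. I'll step in until the stop is felt.

```bash

python3 -m creep '{"linear":[[-0.2,0,0],[-0.4,0,0],[-0.6,0,0],[-0.8,0,0]],"yaw":[0,0,0,0]}' | sed -n '2p;4p'
python3 -m creep '{"linear":[[-0.1,0,0],[-0.2,0,0],[-0.2,0,0]],"yaw":[0,0,0]}' | sed -n '2p;4p'
python3 -m creep '{"linear":[[-0.1,0,0],[-0.2,0,0],[-0.2,0,0]],"yaw":[0,0,0]}' | sed -n '2p;4p'
```

```text
tool_pos: [0.5447, -0.0794, -0.0058]
force: [-0.5, 2.2, -0.7]
tool_pos: [0.5447, -0.0818, -0.0057]
force: [0.1, 0.2, 0.3]
tool_pos: [0.5447, -0.0839, -0.0058]
force: [0.4, 0.4, 1.1]
```

```bash

python3 -m creep '{"linear":[[-0.1,0,0],[-0.1,0,0]],"yaw":[0,0]}' | sed -n '2p;4p'
python3 -m creep '{"linear":[[-0.1,0,0],[-0.1,0,0]],"yaw":[0,0]}' | sed -n '2p;4p'
python3 -m creep '{"linear":[[-0.1,0,0],[-0.1,0,0]],"yaw":[0,0]}' | sed -n '2p;4p'
```

```text
tool_pos: [0.5447, -0.0847, -0.0057]
force: [1.0, 1.0, 0.4]
tool_pos: [0.5447, -0.0847, -0.0057]
force: [-0.9, 3.7, -0.4]
tool_pos: [0.5447, -0.0848, -0.0057]
force: [-0.2, 8.0, 1.4]
```

The plate is firmly against the stop: force rises to 8 N with no further motion, and the rear end is at y ≈ -0.095 as expected. I'll back away, rise and close the fingers.

```bash

python3 -m creep '{"linear":[[1,0,0],[2,0,0],[4,0,0],[4,0,-4],[4,0,-8]],"yaw":[0,0,0,0,0]}' | sed -n '2p;4p'
python3 -m creep '{"linear":[[0,0,-4],[0,0,-8],[0,0,-12],[0,0,-12],[0,0,-12]],"yaw":[-8,-16,-24,-32,-40]}' 0 20 | sed -n '2p;4p'
python3 -m creep '{"linear":[[0,0,0],[0,0,0],[0,0,0],[0,0,0],[0,0,0]],"yaw":[-8,-16,-24,-32,-40]}' | sed -n '2p;5p'
python3 -m creep '{"linear":[[0,0,0],[0,0,0],[0,0,0]],"yaw":[-8,-10,-10]}' | sed -n '2p;5p'
python3 -c "
from h import *
delta(.462,-.191,.19,90);print(np.round(ctrl.observe()['qpos'],2));plate()
t=ctrl.grab_frame('top')
c=t['color'][170:260,320:440,::-1];cv2.imwrite('pics/top2.png',cv2.resize(c,None,fx=6,fy=6,interpolation=cv2.INTER_CUBIC))
q=proj(t,[[.5445,-.095,.012],[.5445,-.255,.012],[.5445,-.255,.02]]);print((q-[320,170]+.5)*6)
"
```

```text
tool_pos: [0.5438, -0.0455, 0.0742]
force: [-0.2, -0.6, 0.2]
tool_pos: [0.5454, -0.0466, 0.196]
force: [-0.6, -0.1, -0.3]
tool_pos: [0.5446, -0.0466, 0.1943]
width: -0.0001
tool_pos: [0.5446, -0.0467, 0.1942]
width: 0.0001
t 15.2 pos [ 0.5446 -0.0467  0.1942] F [ 0.6 -0.1 -0. ] heading 90.1 w 0.0001 | linear cm [  8.28 -14.42   0.42] yaw 0.1
[ 0.26  0.42 -0.33  1.75  0.16  1.    1.45]
plate blob [ 0.5452 -0.2255] [0.0304 0.0491] 89.0 front [ 0.545  -0.2407]
[[190.1060717  246.14087436]
 [505.1162505  243.98216493]
 [508.59829642 243.52934309]]
```

View pics/top2.png

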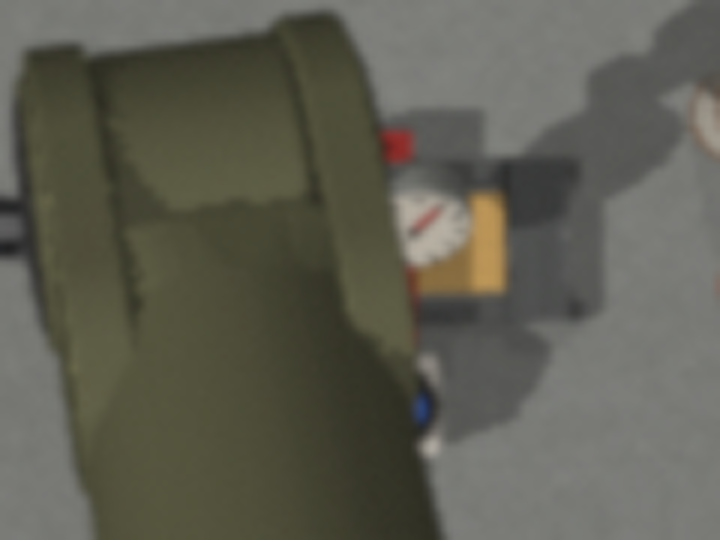

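The top crop shows the plate's front edge (column 505) flush against the dark stop block. The button is at (425,408), and I'll move over it next.

```bash

python3 -m creep '{"linear":[[2.4,-4,0],[4.8,-8,0],[7,-12,0],[8.3,-14.4,0],[8.3,-14.4,0]],"yaw":[0,0,0,0,0]}' | sed -n '2p;4p'
python3 -m creep '{"linear":[[0,0,4],[0,0,8],[0,0,11],[0,0,13],[0,0,13]],"yaw":[0,0,0,0,0]}' | sed -n '2p;4p'
python3 -m creep '{"linear":[[0,0,0],[0,0,0]],"yaw":[0,0]}' | sed -n '2p;4p'
python3 -c "
from h import *
delta(.4632,-.1907,.045,90)"
```

```text
tool_pos: [0.4595, -0.1952, 0.1942]
force: [0.2, -1.5, 1.6]
tool_pos: [0.4609, -0.1892, 0.062]
force: [-0.8, -0.6, 0.4]
tool_pos: [0.4631, -0.1907, 0.0655]
force: [0.1, 0.0, 0.1]
t 16.5 pos [ 0.4631 -0.1907  0.0655] F [0.1 0.  0.1] heading 90.11 w 0.0004 | linear cm [-0.01 -0.    2.05] yaw 0.11
```

```bash

python3 -m creep '{"linear":[[0,0,0.4],[0,0,0.8],[0,0,1.2],[0,0,1.4],[0,0,1.4]],"yaw":[0,0,0,0,0]}' | sed -n '2p;4p'
python3 -m creep '{"linear":[[0,0,0.2],[0,0,0.4],[0,0,0.4]],"yaw":[0,0,0]}' | sed -n '2p;4p'
python3 -m creep '{"linear":[[0,0,0.2],[0,0,0.4],[0,0,0.4]],"yaw":[0,0,0]}' | sed -n '2p;4p'
```

```text
tool_pos: [0.462, -0.1909, 0.0502]
force: [-0.1, -0.2, 2.0]
tool_pos: [0.4621, -0.1909, 0.0463]
force: [-0.3, 0.4, 5.6]
tool_pos: [0.4622, -0.191, 0.0454]
force: [-9.2, 3.2, 42.7]
```

The button bottomed out at TCP z = 45.4 mm, about 5 mm of travel. I'll release it straight up.

```bash

python3 -m creep '{"linear":[[0,0,-0.5],[0,0,-2],[0,0,-6],[0,0,-10],[0,0,-13]],"yaw":[0,0,0,0,0]}' | sed -n '2p;4p'
python3 -m creep '{"linear":[[3,0,0],[6,3,0],[6,7,0],[6,11,0],[6,15,0]],"yaw":[0,0,0,0,0]}' | sed -n '2p;4p'
python3 -m creep '{"linear":[[0,5,0],[0,10,0],[0,14,0],[0,14,0],[0,14,0]],"yaw":[0,0,0,0,0]}' | sed -n '2p;4p'
python3 -c "
from h import *
t=ctrl.grab_frame('top');s=ctrl.grab_frame('side');print(ctrl.observe()['t'])
c=lambda a:cv2.resize(a[:,:,::-1],None,fx=6,fy=6,interpolation=cv2.INTER_CUBIC)
cv2.imwrite('pics/end.png',np.hstack([cv2.resize(t['color'][165:265,325:435,::-1],(400,364)),cv2.resize(s['color'][190:290,290:400,::-1],(400,364))]))
"
```

```text
tool_pos: [0.4621, -0.1906, 0.1742]
force: [-0.1, -1.3, -0.2]
tool_pos: [0.401, -0.0396, 0.1723]
force: [1.2, 0.6, -0.0]
tool_pos: [0.4009, 0.0998, 0.172]
force: [0.2, -0.1, -0.1]
19.2
```

View pics/end.png

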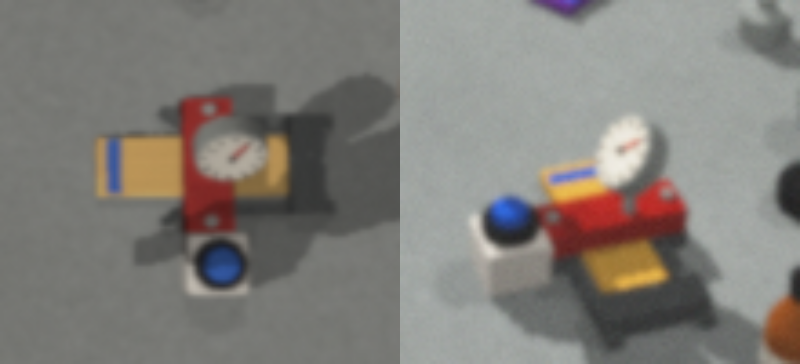

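The plate is straight under the bridge with its front end at the stop (column 290, left view). The button is up and the robot is clear, so I'll hand in.

```bash
python3 -c "
from bench import ctrl
print(ctrl.hand_in())"
```

```text
the job is handed in; nothing more can be done
None
```

The plate was pushed flat under the bridge to the end stop, the zero button was then pressed fully down (about 43 N once it bottomed out) and came up again, and the job is handed in; no verdict was returned.

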